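Lift the press follower out of a cheese mould with the spring hook

TASK

Take the red handle of the spring hook, pull the hook down, feel for the steel bail of the blue follower in the white cheese mould without tipping the follower, and seat the bail in the bottom of the hook. Ease the hook up to its top stop without ever letting it fly, so that the follower hangs from it well clear of the mould, and let go. Do not touch the follower or bail with the gripper, and leave everything else where it is.

Things in the scene. Friction and masses are not known exactly. Their poses are not given: they have to be found in the camera images.
- rail_frame: Fixed gantry: two round steel posts (28 mm thick, 400 mm tall, 660 mm apart) carry an aluminium rail along the frame's y axis, 400 mm above the table. Origin on the table under the rail's middle; x points away from the robot side, z up. A blue trolley (56 x 75 x 50 mm, with a 46 mm spring tube rising to 570 mm) rolls on the rail and carries the hook.
- trolley (a joint): Position of trolley and hook along the rail, m: 0 in the middle of the rail, growing along the frame's +y, stops at -0.19 and +0.19. Rolls with about 1 N of friction.
- hook (a joint): How far the hook is pulled down, m: 0 at its top stop, 0.150 at its bottom stop. The hook slides straight down only (it does not turn or swing), and a spring pulls it up with about 12 N at the top and 16.5 N at the bottom, more than the follower weighs. Let go, it flies up.
- hook_grip (a point): Centre of the red handle on the hook: a level round bar 18 mm thick and 60 mm long, along the frame's x axis, on an arm that reaches 135 mm from the hook's stem towards the robot (frame -x). 315 mm above the table when the hook is up. Axes as the frame's.
- hook_bowl (a point): Inside bottom of the hook, where the bail must come to lie. The hook is a J of 8 mm round steel: its vertical shank is centred 10 mm to frame -y of this point, its tip 10 mm to +y; the mouth between them is 12 mm clear, open upwards. Wire underside 8 mm below this point. From the handle's centre this point lies 135 mm to frame +x, 10 mm to +y and 66 mm down.
- hook_tip (a point): Top of the hook's upturned tip, 20 mm to frame +y of the shank's centre and 16 mm above the inside bottom. The tip points up on the +y side, so the hook passes under the bail moving towards frame +y, until its shank meets the bail.
- mould: Fixed white round cheese mould filled with pressed curd, 160 mm across, 100 mm tall, wall 5 mm. Origin at the centre of its underside. It stands nearly under the rail.
- follower_center (a point): Centre of the blue follower disc (plastic over a steel core) that lies on the curd inside the mould: 146 mm across, 14 mm thick, top face 86 mm above the table. Loose, 0.6 to 0.95 kg with its bail; 1 to 2 mm of play all round in the mould. Its x axis lies within 0.15 rad of the frame's x axis.
- follower: The same disc; origin at the centre of its underside. On it a steel bail of 8 mm wire along the disc's x: legs at x = +-40 mm in slotted blocks 10 mm high, wire centre 70 mm above the origin in the middle of the bar, 66 mm at x = +-32 mm. The bail is clamped anywhere up to 18 mm to either side of the middle along the disc's y, by an unmeasured amount. A sideways push on it of over 5 N tips the disc.
- cheese_wheel: Bystander: yellow cheese wheel, 124 mm across, 45 mm tall, origin under its centre.
- spare_follower: Bystander: second blue follower lying on the table, 143 mm across, 14 mm thick with a 20 mm knob and no bail.
- full_mould: Bystander: smaller white mould full of curd, 140 mm across, 95 mm tall.
- spray_bottle: Bystander: green bottle, 60 mm across, 170 mm tall, origin under its centre.
- jug: Bystander: white mug-like measuring jug, 90 mm across, 110 mm tall, origin under its centre.
- brush: Bystander: brush lying on the table.
Things that resemble listed ones, but are neither listed nor needed, are in the scene too. Leave any orange look-alike of the mould alone.

How it is judged:
On the way, in this order (a step that is already met when the one before it is completed fails the run):
1. the hook is pulled down below the bail (by at least 120 mm) (value of joint hook above 0.12 m), for 0.1 s.
2. the follower is lifted out of the mould, its bail in the bottom of the hook (height (world z) of follower_center above 0.125 m and contact force between hook and follower above 1.5 N and z of hook_bowl in the frame of follower above 0.057 m), for 0.2 s.
At the end, for the whole second after the job is handed in: The hook is within 20 mm of its top stop; the follower hangs with its bail in the hook's bottom, not on its tip (hook_bowl over 57 mm above the follower's underside), centre over 150 mm above the table, tilted under 0.5 rad, clear of the mould, under 0.12 m/s (value of joint hook below 0.02 m and height (world z) of follower_center above 0.15 m and contact force between hook and follower above 1.5 N and contact force between follower and mould below 0.05 N and linear speed of follower below 0.12 m/s and angle between follower_center's own z axis and vertical below 0.5 rad and z of hook_bowl in the frame of follower above 0.057 m); the robot touches nothing.
It fails at once if the hook flies up (faster than 0.4 m/s) (velocity of joint hook below -0.4 m/s).
It fails at once if the hook is forced against the follower or bail (over 20 N) (contact force between hook and follower above 20 N).
It fails at once if the follower is tipped by over 0.05 rad by the hook while the hook is still below the bail (value of joint hook above 0.12 m and angle between follower_center's own z axis and vertical above 0.05 rad).
It fails at once if the gripper handles the follower or its bail (contact force between the fingers and follower above 1 N).
It fails at once if a bystander is moved by more than 30 mm (distance of any of cheese_wheel, spare_follower, full_mould, spray_bottle, jug, brush from where it was at the start of the episode above 0.03 m).
It also fails if it takes over 54 s, if anything falls off the work surface, if the arm or the gripper's body presses on something with over 40 N, if the wrist force passes 120 N, or if a joint passes its speed limit or range.

ROBOT

A 6-joint arm with a two-finger parallel gripper is mounted at the origin on the work surface. World frame = base frame: x ahead of the robot, y to its left, z up, the work surface at z = 0. Lengths are in m, angles in rad, forces in N, time in s.
With the tool pointing down it reaches from about 0.35 to 0.975 m from the base axis. Payload 4.9 kg.
Tool frame: the origin (TCP) lies at the very end of the fingers, on their centre line; the grasp point (between the pads) lies 19 mm behind it (manip.hold_point_z is the distance from the TCP to the grasp point, in m); z points along the fingers, y is the direction in which the jaws open and shut (so a half turn about z gives the same grasp; the last joint's range is limited). The gripper opens to 85 mm and grips with 20 to 120 N. Pads are 22 mm wide; open, the fingers measure 114 mm over their backs; the gripper's body (76 mm by 85 mm) begins 54 mm behind the grasp point. The pads swing forward as they close: fully open they stand 13 mm farther back than shut.
Start: joints at [1.001, 0.053, 1.613, -0, 1.476, -0.119], TCP at [0.272, 0.563, 0.204] pointing down, gripper open.
Joint ranges: [-3.01, 3.01], [-1.01, 2.22], [0.06, 2.58], [-1.02, 4.17], [0.09, 2.62], [-3.14, 3.14]. Speed limits (rad/s): [2.57, 2.57, 3.14, 3.14, 3.14, 3.14].

INTERFACE

Orientations are given as a unit quaternion [w, x, y, z].
In Python, from plant import manip gives the robot as it stands. The module is installed in compiled form; this text tells all that it offers.
- The arm moves only by the shell command python3 -m creep 'ROWS'. ROWS is JSON, a list of rows, each a list of 7 numbers: the turn, a rotation vector about the tool's x, y, z in degrees, then the shift along the tool's x, y, z in m, then the opening, from 0 (shut) to 1 (fully open). In form: [[ax, ay, az, tx, ty, tz, jaw], ...]. A call has 1 to 20 rows; each row shifts and turns the commanded pose from where the row before left it, along the tool's axes as they then stand; what a row does not reach is not made up. A row lasts 1/12 s, in which the tool goes at most 41.7 mm and 7.16 degrees, less where a joint would pass 70% of its speed; a pose out of reach is approached as far as the arm can. A call is refused whole if a number of a shift passes 0.0417 or a number of a turn 7.16, either way. A call with a gripper value outside its range is refused whole. The fingers move at their own pace and stop on an object; the grip force is fixed at half the most. Time passes only in rows, so rows that do not move let the fingers close. It gives the time, the measured TCP pose, the force and the opening at its end, in the units of the state.
- manip.state(): the state, without advancing time (a new reading comes with each control period).
- manip.grab_frame(name): name is "scene" or "top" or "wrist"; returns the picture (384x512x3 uint8, blue, green, red); there is no depth.
- manip.get_calibration(name): a dict with "fx", "fy", "cx", "cy" (pixels), "xyz" and "attitude" of the camera in the world. Camera axes: x right, y down, z forward; pixel columns grow to the right and rows downward; lengths in m; the calibration is good to about 2 mm. A picture is of the moment at which its call begins: read the wrist's pose just before it. get_calibration takes no time and is no camera call; for the wrist camera it gives the pose at the moment of the call.
- manip.job_done(): hands the job in, once; it reports no verdict.
Trained networks look in the newest picture that a camera, given by its name, has taken for a name from the list of things; names that differ only in an ending like _2 or _b are one class to them, and where a whole thing is asked for, a point or a joint stands for the part that bears it (a point fixed in the world has none). Each returns a list of dicts, best first, with "confidence" (0 to 1); they miss things now and then, are a little off and sometimes report something else, mostly with a low value. They report only what shows in the picture. A call takes as long as a camera call. They do not tell look-alikes from the thing itself.
- manip.cut_out(target, camera): "pixels" (384x512 bool, what is visible of it) and "rect" ([left, top, right, bottom] in pixels, round what is visible of it).
The state is a dict: "time": time; "joint_pos": joint angles; "joint_vel": joint speeds; "joint_efforts": joint torques, N m; "tool_pos": TCP position; "tool_rot": TCP orientation; "contact_force": force on the tool from outside, world axes, zero at the start; "ft_torque": the same for the moment, N m; "gripper_width": opening from 0.0 (shut) to 1.0 (fully open).
Only numpy, scipy, OpenCV 4.12 (cv2) and the standard library are available. Lean on these libraries where they do the work, as an engineer would, in place of code of your own. Each camera call takes 0.05 s, during which the arm holds its last target.

## Working session

There is one attempt and no reset: what is moved stays moved. The work goes in short steps, Python scripts to look and compute and a shell command to move; the robot and the scene stay as the last step left them, time stands still between calls to the robot, and variables do not carry over. Pictures are saved under pics/ and viewed, and the job is handed in when it is done.

```bash
mkdir -p pics; ls; python3 - <<'E'
from plant import manip
import cv2
s=manip.state()
for k,v in s.items(): print(k,v)
print(manip.hold_point_z)
for n in("scene","top"):
    cv2.imwrite(f"pics/{n}0.png",manip.grab_frame(n)); print(n,manip.get_calibration(n))
E
```

```text
pics
time 0.0
joint_pos [ 1.00100079e+00  5.33637951e-02  1.61429334e+00 -5.67325881e-07
  1.47603298e+00 -1.18992013e-01]
joint_vel [ 0.00070326 -0.00030231 -0.00032343 -0.00304906  0.00154423 -0.00026096]
joint_efforts [ 1.59023639e-03 -3.93676829e+01 -3.70176816e+01  2.93708149e-05
  6.96788571e-03  3.21699233e-06]
tool_pos [0.27192706 0.56197965 0.20315919]
tool_rot [-3.53814050e-04  2.23497829e-01  9.74703863e-01 -9.87247571e-04]
contact_force [-0.33376398  0.4923994   0.07650983]
ft_torque [-0.06014175 -0.02654209 -0.0205124 ]
gripper_width 0.9987872033239475
0.0187
scene {'fx': 361.1510015627338, 'fy': 361.1510015627338, 'cx': 261.05689474878835, 'cy': 195.11847167578767, 'xyz': array([1.14284536, 0.15926139, 1.13129806]), 'attitude': array([-0.18885089,  0.57945188,  0.75359481, -0.24630411])}
top {'fx': 437.9182226845257, 'fy': 437.9182226845257, 'cx': 253.21163339571862, 'cy': 196.32755527387914, 'xyz': array([0.38236856, 0.00682958, 2.00859038]), 'attitude': array([-0.02176426,  0.71444739, -0.69876752,  0.02855168])}
```

View pics/scene0.png

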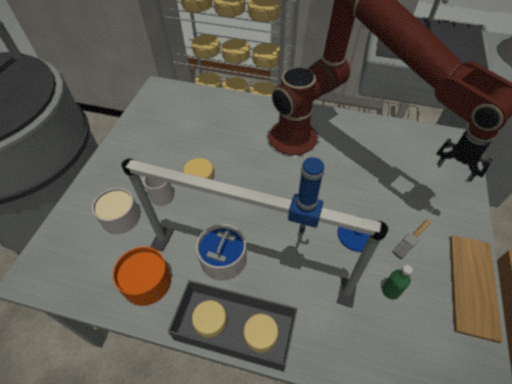

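View pics/top0.png

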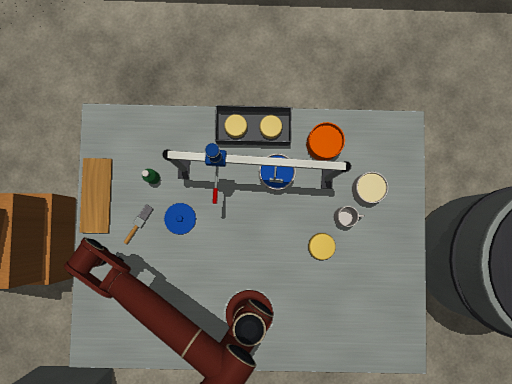

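```bash
cat > h.py <<'E'
import numpy as np, cv2
from plant import manip
from scipy.spatial.transform import Rotation as R
def cal(n):
    c=manip.get_calibration(n); q=c['attitude']
    return c,R.from_quat([q[1],q[2],q[3],q[0]]).as_matrix(),np.array(c['xyz'])
def proj(n,P,C=None):
    c,Rm,t=C or cal(n); p=(np.atleast_2d(P)-t)@Rm
    return np.c_[c['fx']*p[:,0]/p[:,2]+c['cx'],c['fy']*p[:,1]/p[:,2]+c['cy']]
def ray(n,uv,C=None):
    c,Rm,t=C or cal(n); uv=np.atleast_2d(uv)
    d=np.c_[(uv[:,0]-c['cx'])/c['fx'],(uv[:,1]-c['cy'])/c['fy'],np.ones(len(uv))]
    return t,d@Rm.T
def atz(n,uv,z,C=None):
    t,d=ray(n,uv,C); return t+d*((z-t[2])/d[:,2])[:,None]
def tri(a,ua,b,ub):
    ta,da=ray(a,ua);tb,db=ray(b,ub);da=da[0]/np.linalg.norm(da);db=db[0]/np.linalg.norm(db)
    s=np.linalg.lstsq(np.c_[da,-db],tb-ta,rcond=None)[0]
    A=ta+s[0]*da;B=tb+s[1]*db
    return (A+B)/2,np.linalg.norm(A-B)
def crop(im,x0,y0,x1,y1,k,fn):
    cv2.imwrite(fn,cv2.resize(im[y0:y1,x0:x1],None,fx=k,fy=k,interpolation=cv2.INTER_CUBIC))
E
python3 - <<'E'
from h import *
S=cv2.imread('pics/scene0.png');T=cv2.imread('pics/top0.png')
crop(T,155,130,355,230,4,'pics/t1.png'); crop(S,110,140,400,310,2.7,'pics/s1.png')
out={}
for cam in('top','scene'):
    manip.grab_frame(cam)
    for n in('mould','follower','hook_grip','trolley','rail_frame'):
        r=manip.cut_out(n,cam)
        for d in r[:3]:
            ys,xs=np.nonzero(d['pixels']); print(cam,n,round(d['confidence'],2),d['rect'],len(xs),xs.mean().round(1),ys.mean().round(1))
        if r: out[cam+'_'+n]=r[0]['pixels']
np.savez('masks.npz',**out)
print(manip.state()['time'])
E
```

```text
top mould 0.92 [307.7, 124.3, 344.7, 164.5] 1160 325.5 141.2
top mould 0.58 [258.8, 154.3, 298.7, 190.1] 111 272.1 182.4
top follower 0.38 [354.6, 171.3, 387.7, 203.9] 907 369.9 187.6
top hook_grip 0.58 [213.7, 165.3, 218.5, 204.7] 124 215.6 185.6
top trolley 0.73 [203.4, 144.5, 227.0, 204.0] 520 214.9 162.8
top rail_frame 0.79 [160.4, 138.8, 351.9, 203.7] 2758 251.3 163.7
scene mould 0.84 [116.4, 246.6, 169.7, 302.5] 2598 142.3 276.3
scene mould 0.73 [199.2, 224.0, 251.7, 280.0] 974 223.5 258.0
scene follower 0.79 [199.1, 228.4, 247.0, 266.6] 1324 221.4 247.3
scene trolley 0.56 [285.3, 157.3, 322.6, 241.9] 1829 307.8 197.2
scene rail_frame 0.74 [123.1, 155.2, 391.2, 307.0] 6976 267.5 209.1
0.7
```

View pics/t1.png

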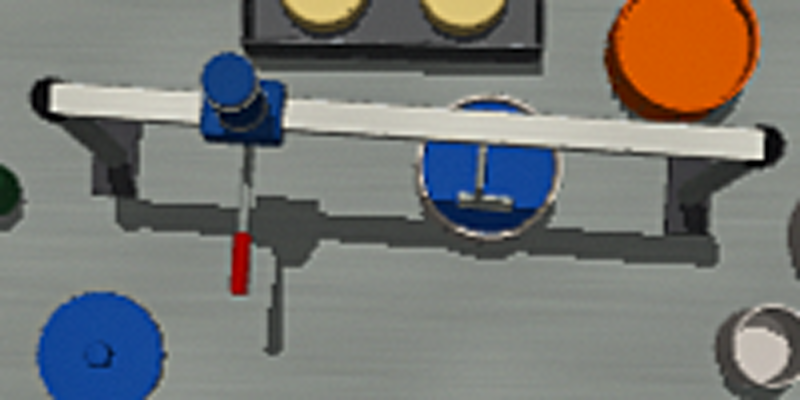

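View pics/s1.png

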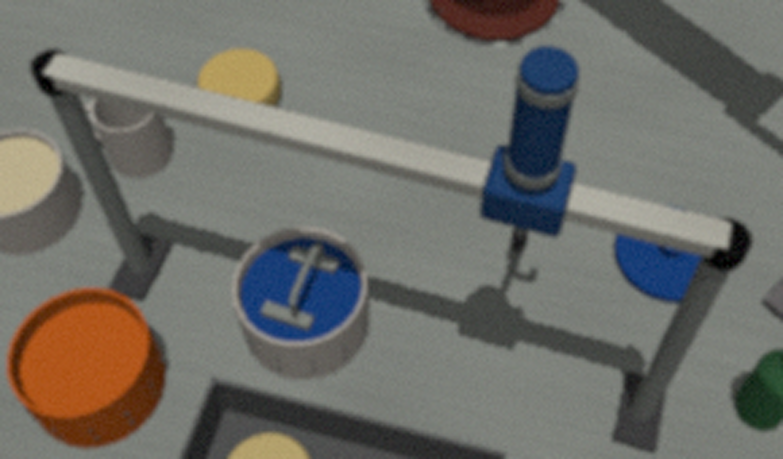

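```bash
python3 - <<'E'
from h import *
t=lambda u,v:(155+(u-1.5)/4,130+(v-1.5)/4)
s=lambda u,v:(110+(u-.85)/2.7,140+(v-.85)/2.7)
for nm,a,b in [('capL',t(45,98),s(737,243)),('capR',t(769,145),s(50,72)),('mould rim c',t(488,168),s(302,285)),('block near',t(484,203),s(314,258))]:
    p,e=tri('top',a,'scene',b);print(nm,p.round(4),e.round(4), atz('top',a,.41).round(4))
for z in(.09,.1):print('mould top',atz('top',t(488,168),z),atz('scene',s(300,285),z))
for nm,uv in[('h near',t(239,294)),('h far',t(242,234)),('hc',t(240.5,264)),('trolleyctr?',t(244,112))]:print(nm,atz('top',uv,.315))
print('blocks scene z .096',atz('scene',[s(314,258),s(287,315)],.096)); print('bar mid', atz('scene',[s(319,245),s(296,306),s(308,275)],.146))
print('bar top',atz('top',[t(482,150),t(482,193)],.14), atz('top',[t(485,203)],.096))
E
```

```text
capL [0.6473 0.3218 0.3953] 0.0033 [[0.6448 0.3172 0.41  ]]
capR [ 0.6191 -0.3533  0.3903] 0.0026 [[ 0.6168 -0.35    0.41  ]]
mould rim c [ 0.6318 -0.1113  0.0833] 0.0003 [[ 0.5895 -0.0914  0.41  ]]
block near [ 0.5928 -0.1081  0.0842] 0.0009 [[ 0.5571 -0.0883  0.41  ]]
mould top [[ 0.63093593 -0.11101382  0.09      ]] [[ 0.63561367 -0.11167706  0.09      ]]
mould top [[ 0.62964035 -0.1103996   0.1       ]] [[ 0.64048482 -0.10907513  0.1       ]]
h near [[0.47353385 0.14155562 0.315     ]]
h far [[0.53184505 0.14028745 0.315     ]]
hc [[0.50265368 0.14092232 0.315     ]]
trolleyctr? [[0.65120556 0.14168101 0.315     ]]
blocks scene z .096 [[ 0.59909479 -0.10550084  0.096     ]
 [ 0.67992747 -0.1121583   0.096     ]]
bar mid [[ 0.60729872 -0.09250578  0.146     ]
 [ 0.68916578 -0.09295189  0.146     ]
 [ 0.64832457 -0.09238535  0.146     ]]
bar top [[ 0.64378591 -0.10113844  0.14      ]
 [ 0.59730458 -0.10198753  0.14      ]] [[ 0.59140108 -0.10804695  0.096     ]]
```

Candidates in the top picture:
- **Handle:** the only red bar is at (215,196).
- **Mould:** the white one with the bail is at (277,172). The orange look-alike at (326,141) and the full mould at (371,188) are not it.
- **Follower:** the one with the bail is at (277,172). The spare at (180,218) has a knob and no bail.

I choose the red bar and the white mould under the rail. The crops t1 and s1 confirm both.

```bash
python3 -m creep '[[0,0,-5.85,0,0,-0.03,1],[0,0,-5.85,0,0,-0.04,1],[0,0,-5.85,0,0,-0.04,1],[0,0,-5.85,0,0,-0.04,1],[0,0,0,-0.01,-0.015,-0.02,1],[0,0,0,-0.02,-0.033,0,1],[0,0,0,-0.02,-0.033,0,1],[0,0,0,-0.02,-0.033,0,1],[0,0,0,-0.02,-0.033,0,1],[0,0,0,-0.02,-0.033,0,1],[0,0,0,-0.02,-0.033,0,1],[0,0,0,-0.02,-0.033,0,1],[0,0,0,-0.02,-0.033,0,1],[0,0,0,-0.02,-0.033,0,1],[0,0,0,-0.01,-0.033,0,1],[0,0,0,0,-0.02,0,1]]'
python3 - <<'E'
from h import *
s=manip.state();print(s['time'],s['tool_pos'],s['joint_pos'].round(3),s['tool_rot'].round(4))
C=cal('wrist');w=manip.grab_frame('wrist');cv2.imwrite('pics/w1.png',w)
np.save('w1c.npy',np.array([*C[0]['xyz'],*C[0]['attitude']]));print(C[0])
print(proj('wrist',[[.503,.141,.315]],C))
E
```

```text
time: 2.03
tool_pos: [0.4578, 0.1863, 0.374]
tool_rot: [-0.0, 0.023, 1.0, -0.001]
contact_force: [-0.1, -0.9, -1.0]
gripper_width: 0.999
2.0333 [0.45781096 0.18634427 0.37404695] [ 2.370e-01 -3.040e-01  1.661e+00 -1.000e-03  1.784e+00 -1.289e+00] [-0.000e+00  2.280e-02  9.997e-01 -6.000e-04]
{'fx': 320.64339097313984, 'fy': 320.64339097313984, 'cx': 253.78273205308975, 'cy': 193.64828681923936, 'xyz': array([0.37357752, 0.19089269, 0.5434017 ]), 'attitude': array([0.1180471 , 0.71318187, 0.68176889, 0.11237296])}
[[199.4162777  256.99535944]]
```

View pics/w1.png

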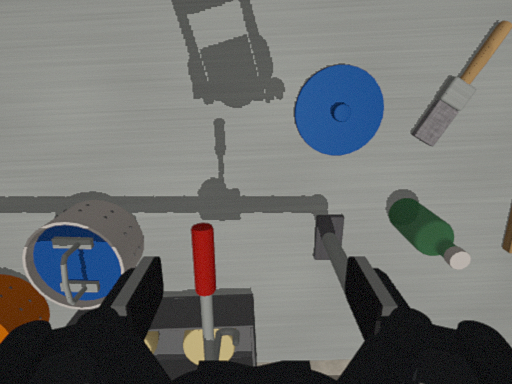

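```bash
python3 - <<'E'
from h import *
C=cal('wrist');w=manip.grab_frame('wrist')
b=w.astype(int);m=(b[:,:,2]>90)&(b[:,:,1]<60)&(b[:,:,0]<60)&(np.arange(384)[:,None]>200)
n,l,st,ce=cv2.connectedComponentsWithStats(m.astype(np.uint8));i=1+st[1:,4].argmax();m=l==i
ys,xs=np.nonzero(m);print(st[i])
for v in(235,245,255,265,275,285):
    x=xs[ys==v];c=x.mean();print(v,c,x.min(),x.max(),atz('wrist',[[c,v]],.315,C).round(4))
top=atz('wrist',[[202.5,ys.min()]],.31,C);bot=atz('wrist',[[205,ys.max()]],.324,C);print(top,bot,proj('wrist',(top+bot)/2,C))
E
```

```text
[   0  275   51   57 1963]<stdin>:7: RuntimeWarning: Mean of empty slice.
  ret = ret.dtype.type(ret / rcount)
Traceback (most recent call last):
ValueError: zero-size array to reduction operation minimum which has no identity
```

```bash
python3 - <<'E'
from h import *
C=cal('wrist');w=manip.grab_frame('wrist')
b=w.astype(int);m=(b[:,:,2]>90)&(b[:,:,1]<60)&(b[:,:,0]<60)
m[:,:170]=0;m[:,240:]=0
ys,xs=np.nonzero(m);print(xs.min(),xs.max(),ys.min(),ys.max(),manip.state()['tool_pos'])
for v in(240,255,270,285):
    x=xs[ys==v];c=x.mean();print(v,c,len(x),atz('wrist',[[c,v]],.315,C).round(4))
print(atz('wrist',[[202.5,ys.min()]],.31,C),atz('wrist',[[205,ys.max()]],.324,C))
E
```

```text
191 215 224 295 [0.45688183 0.18843057 0.37467772]
240 202.0 21 [[0.4875 0.145  0.315 ]]
255 203.0 21 [[0.5009 0.1445 0.315 ]]
270 204.0 21 [[0.5149 0.1439 0.315 ]]
285 204.5 20 [[0.5292 0.143  0.315 ]]
[[0.47592846 0.14577988 0.31      ]] [[0.5325597  0.14437198 0.324     ]]
```

```bash
python3 -m creep '[[0,0,0,-0.016,-0.0143,0,1],[0,0,0,-0.016,-0.0145,0,1],[0,0,0,-0.016,-0.0145,0,1],[0,0,0,0,0,0.015,1],[0,0,0,0,0,0.02,1],[0,0,0,0,0,0.02,1],[0,0,0,0,0,0.015,1],[0,0,0,0,0,0.0085,1],[0,0,0,0,0,0,1]]'
python3 - <<'E'
from h import *
C=cal('wrist');w=manip.grab_frame('wrist');cv2.imwrite('pics/w2.png',w);print(manip.state()['tool_pos'])
E
```

```text
time: 2.93
tool_pos: [0.5016, 0.1448, 0.2933]
tool_rot: [-0.002, 0.021, 1.0, -0.0]
contact_force: [1.0, 0.1, -0.9]
gripper_width: 0.999
[0.50224225 0.14473295 0.29504892]
```

View pics/w2.png

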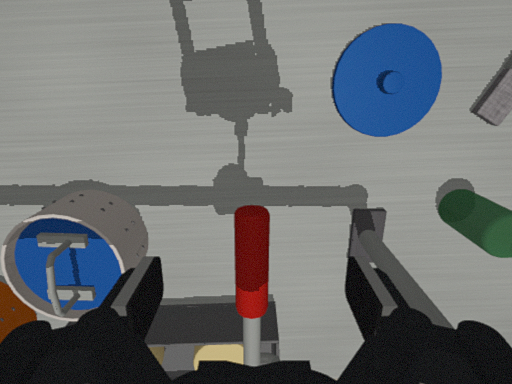

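The handle, at columns 236–270 and rows 206–314, sits centred between the pads. I'm closing on it.

```bash
python3 -m creep '[[0,0,0,0,0,0,0.6],[0,0,0,0,0,0,0.4],[0,0,0,0,0,0,0],[0,0,0,0,0,0,0],[0,0,0,0,0,0,0],[0,0,0,0,0,0,0],[0,0,0,0,0,0,0],[0,0,0,0,0,0,0],[0,0,0,0,0,0,0]]'
python3 -m creep '[[0,0,0,0,0,0,0],[0,0,0,0,0,0,0],[0,0,0,0,0,0,0]]'
python3 - <<'E'
from h import *
w=manip.grab_frame('wrist');cv2.imwrite('pics/w3.png',w)
s=manip.state();print(s['tool_pos'],s['contact_force'],s['gripper_width'])
E
```

```text
time: 3.73
tool_pos: [0.5032, 0.1441, 0.297]
tool_rot: [0.001, 0.021, 1.0, 0.0]
contact_force: [-0.1, -0.4, 4.1]
gripper_width: -0.0
time: 3.98
tool_pos: [0.5032, 0.1441, 0.297]
tool_rot: [0.001, 0.021, 1.0, 0.0]
contact_force: [0.6, -0.0, 5.9]
gripper_width: 0.001
[0.50323379 0.1441136  0.29700708] [ 0.17684845 -0.12463865  5.25643722] 0.0014702046661170536
```

View pics/w3.png

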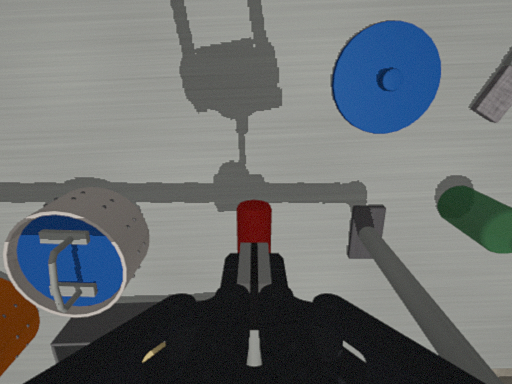

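```bash
python3 - <<'E'
from h import *
C=cal('wrist');w=manip.grab_frame('wrist')
b=w.astype(int);m=(b[:,:,2]>80)&(b[:,:,1]<60)&(b[:,:,0]<60);m[:,:220]=0;m[:,290:]=0
ys,xs=np.nonzero(m);print(xs.min(),xs.max(),ys.min(),ys.max())
for v in(210,220,230): print(v,xs[ys==v].min(),xs[ys==v].max())
for z in(.27,.28,.29,.30,.31,.32):
    print(z,atz('wrist',[[254,200.5]],z,C),proj('wrist',[[.475,.134,z],[.475,.152,z]],C).ravel().round(1))
crop(w,180,180,340,340,4,'pics/w3c.png')
s=manip.grab_frame('scene');crop(s,270,150,370,260,6,'pics/s3.png')
t=manip.grab_frame('top');crop(t,170,130,260,220,6,'pics/t3.png')
print(manip.state()['tool_pos'])
E
```

```text
237 270 200 252
210 237 270
220 237 270
230 238 270
0.27 [[0.49036975 0.14544545 0.27      ]] [235.  178.5 263.3 177.4]
0.28 [[0.48671373 0.14558449 0.28      ]] [234.1 183.1 263.8 181.9]
0.29 [[0.48305772 0.14572352 0.29      ]] [233.1 188.2 264.3 187. ]
0.3 [[0.4794017  0.14586255 0.3       ]] [232.  193.8 264.9 192.5]
0.31 [[0.47574569 0.14600158 0.31      ]] [230.8 200.1 265.5 198.7]
0.32 [[0.47208967 0.14614062 0.32      ]] [229.4 207.1 266.2 205.6]
[0.50323582 0.14412733 0.29700756]
```

View pics/w3c.png

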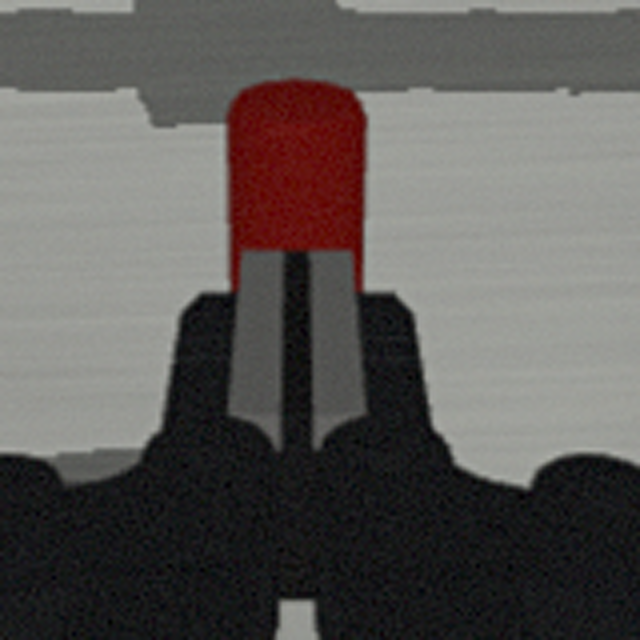

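View pics/s3.png

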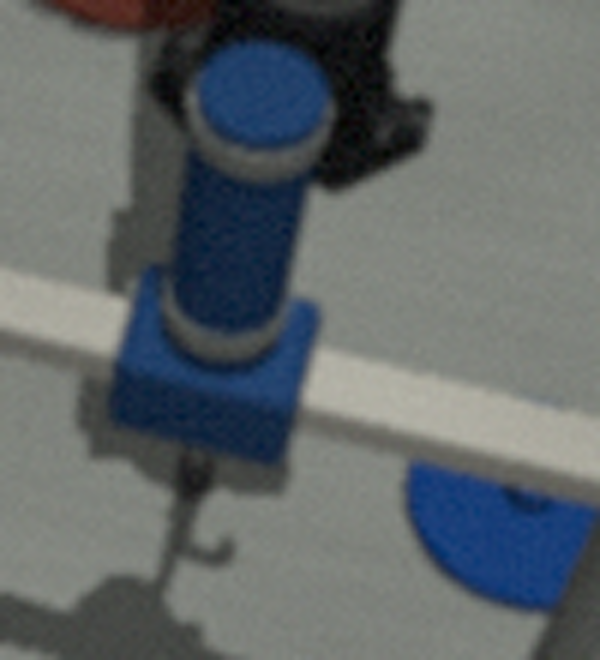

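View pics/t3.png

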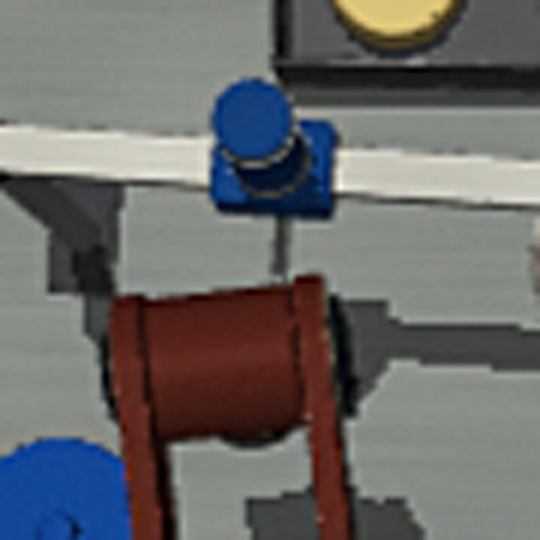

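```bash
python3 - <<'E'
from h import *
for x in(.492,.4965,.503):
  for z in(.285,.297,.31,.325): print(x,z,proj('wrist',[[x,.1441,z]]).round(1))
s=manip.state();print(s['joint_pos'],s['joint_efforts'],s['ft_torque'],s['contact_force'],s['time'])
E
```

```text
0.492 0.285 [[251.9 211.6]]
0.492 0.297 [[251.8 219.4]]
0.492 0.31 [[251.7 229.2]]
0.492 0.325 [[251.6 242.2]]
0.4965 0.285 [[252.3 218.4]]
0.4965 0.297 [[252.2 226.6]]
0.4965 0.31 [[252.1 236.7]]
0.4965 0.325 [[252.  250.4]]
0.503 0.285 [[252.7 228. ]]
0.503 0.297 [[252.7 236.7]]
0.503 0.31 [[252.6 247.5]]
0.503 0.325 [[252.5 261.9]]
[ 1.36771942e-01 -2.31358006e-01  1.72699286e+00 -1.07287634e-04
  1.64401102e+00 -1.39161088e+00] [ 1.14615429e-01 -2.52298987e+01 -3.47273040e+01  5.46387280e-02
  3.21415288e-02 -1.59025699e-04] [-0.07498594 -0.08168959 -0.02463038] [0.48794879 0.37132593 4.86731097] 4.1833
```

```bash
python3 - <<'E'
from h import *
for x in(.4915,.5025):
  for z in(.297,.31,.325,.335,.345): print(x,z,proj('wrist',[[x,.1448+.0425,z],[x,.1448-.0425,z]]).round(1).tolist())
w=cv2.imread('pics/w2.png');crop(w,80,190,420,384,2.35,'pics/w2c.png')
c,Rm,t=cal('wrist');print(t,Rm[:,2])
E
```

```text
0.4915 0.297 [[327.4, 215.7], [179.1, 221.5]]
0.4915 0.31 [[332.7, 225.2], [173.8, 231.3]]
0.4915 0.325 [[339.9, 238.0], [166.6, 244.6]]
0.4915 0.335 [[345.4, 247.9], [161.1, 254.8]]
0.4915 0.345 [[351.7, 259.1], [154.8, 266.4]]
0.5025 0.297 [[326.8, 233.1], [181.3, 238.7]]
0.5025 0.31 [[331.9, 243.7], [176.3, 249.5]]
0.5025 0.325 [[338.9, 257.8], [169.5, 264.1]]
0.5025 0.335 [[344.2, 268.7], [164.2, 275.3]]
0.5025 0.345 [[350.3, 281.1], [158.3, 288.0]]
[0.41864665 0.14817336 0.46617871] [ 0.32319157 -0.01288647 -0.94624582]
```

View pics/w2c.png

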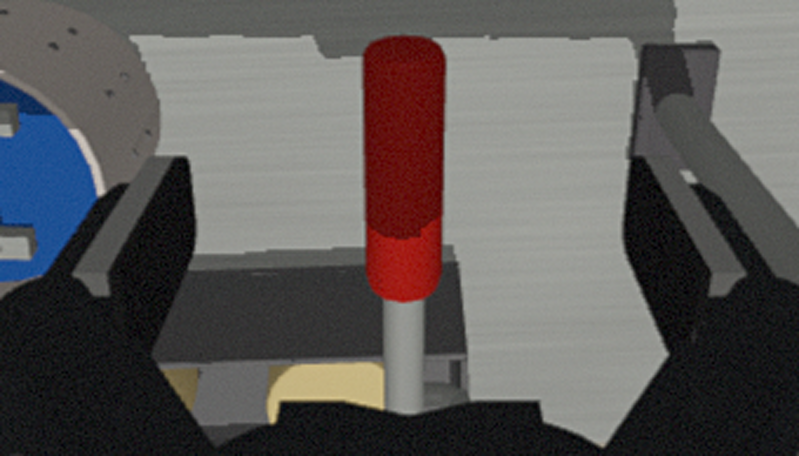

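The view shows the pads shut on top of the bar: tips at row 242, bar at rows 200–252. The fingers are too high, so I'll open, go about 30 mm lower and look again.

```bash
python3 -m creep '[[0,0,0,0,0,0,1],[0,0,0,0,0,0,1],[0,0,0,0,0,0,1],[0,0,0,0,0,0,1],[0,0,0,0,0,0,1],[0,0,0,0,0,0,1]]'
python3 -m creep '[[0,0,0,0,0,0.01,1],[0,0,0,0,0,0.01,1],[0,0,0,0,0,0.01,1],[0,0,0,0,0,0,1],[0,0,0,0,0,0,1]]'
python3 - <<'E'
from h import *
w=manip.grab_frame('wrist');cv2.imwrite('pics/w4.png',w)
E
```

```text
time: 4.68
tool_pos: [0.5026, 0.1441, 0.2954]
tool_rot: [-0.0, 0.021, 1.0, -0.0]
contact_force: [-0.3, 0.2, 0.8]
gripper_width: 0.846
time: 5.1
tool_pos: [0.502, 0.144, 0.2641]
tool_rot: [-0.001, 0.021, 1.0, -0.0]
contact_force: [0.6, -0.0, 0.6]
gripper_width: 0.998
```

View pics/w4.png

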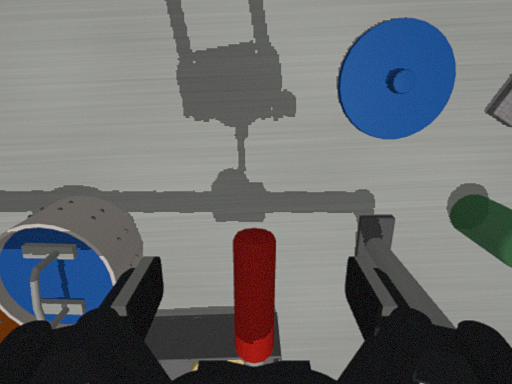

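Handle is now at columns 234–276, level with the open tips by apparent size. I'll go 10 mm lower and close.

```bash
python3 -m creep '[[0,0,0,0,0,0.01,1],[0,0,0,0,0,0,0.5],[0,0,0,0,0,0,0],[0,0,0,0,0,0,0],[0,0,0,0,0,0,0],[0,0,0,0,0,0,0],[0,0,0,0,0,0,0],[0,0,0,0,0,0,0]]'
python3 - <<'E'
from h import *
w=manip.grab_frame('wrist');cv2.imwrite('pics/w5.png',w);print(manip.state()['gripper_width'],manip.state()['contact_force'])
E
```

```text
time: 5.82
tool_pos: [0.5029, 0.1441, 0.2564]
tool_rot: [0.0, 0.021, 1.0, 0.0]
contact_force: [0.2, -0.4, 0.9]
gripper_width: 0.194
0.19593794222077904 [ 0.44625827 -0.19879477  2.32076296]
```

View pics/w5.png

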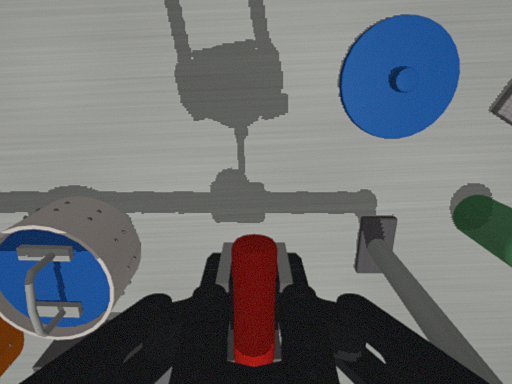

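```bash
python3 -m creep '[[0,0,0,0,-0.005,0,0],[0,0,0,0,-0.01,0,0],[0,0,0,0,-0.02,0,0],[0,0,0,0,-0.02,0,0],[0,0,0,0,-0.02,0,0],[0,0,0,0,-0.02,0,0],[0,0,0,0,-0.02,0,0],[0,0,0,0,-0.02,0,0],[0,0,0,0,-0.02,0,0],[0,0,0,0,-0.02,0,0],[0,0,0,0,-0.01,0,0],[0,0,0,0,-0.005,0,0],[0,0,0,0,0,0,0]]'
python3 - <<'E'
from h import *
C=cal('wrist');print(manip.state()['gripper_width'],manip.state()['contact_force'],manip.state()['tool_pos'])
w=manip.grab_frame('wrist');cv2.imwrite('pics/w6.png',w)
np.save('w6c.npy',np.r_[C[2],C[1].ravel()])
for n in('top','scene'):cv2.imwrite(f'pics/{n}6.png',manip.grab_frame(n))
crop(cv2.imread('pics/scene6.png'),180,140,300,290,5,'pics/s6.png')
E
```

```text
time: 6.95
tool_pos: [0.4944, -0.047, 0.2563]
tool_rot: [-0.0, 0.022, 1.0, -0.001]
contact_force: [-2.9, -0.1, 4.3]
gripper_width: 0.199
0.19903616913731428 [-2.93132947 -0.06740821  4.2911212 ] [ 0.49436706 -0.04702856  0.25632807]
```

View pics/w6.png

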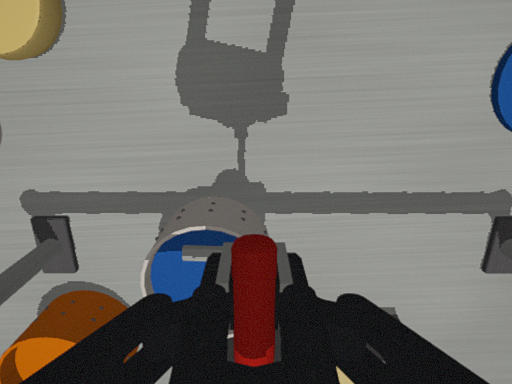

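View pics/s6.png

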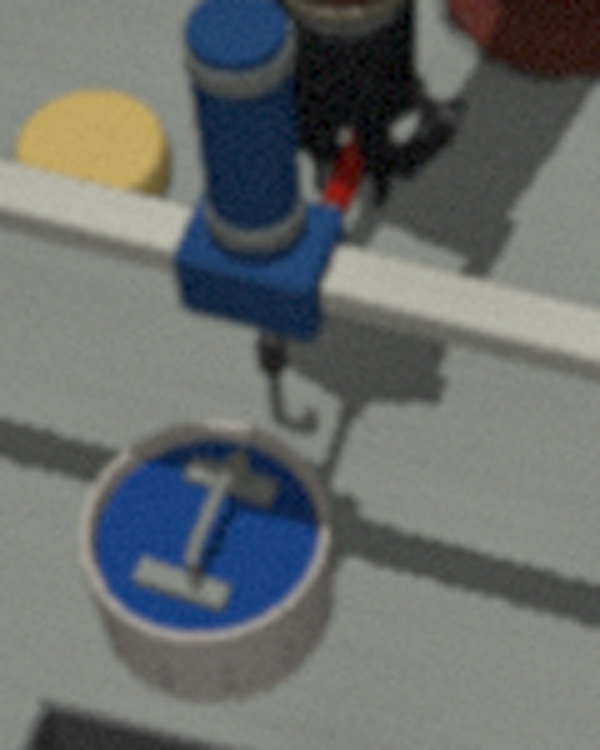

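```bash
python3 - <<'E'
from h import *
s=lambda u,v:(180+(u-2)/5,140+(v-2)/5)
print('bowl pred',proj('scene',[[.6298,-.0432,.249]]), s(296,424))
print('bowl meas',atz('scene',[s(294,421),s(296,428)],.249-.002))
P=atz('scene',[s(222,482),s(207,525),s(193,570)],.142);print('bail',P)
print('feet legs',atz('scene',[s(195,590),s(235,460)],.096))
print('blocks ctr',atz('scene',[s(235,480),s(182,584)],.096))
print('mould rim L/R/T/B',atz('scene',[s(85,535),s(328,535),s(206,428),s(206,640)],.1))
crop(cv2.imread('pics/top6.png'),250,140,310,200,10,'pics/t6.png')
E
```

```text
bowl pred [[239.08228372 222.44380035]] (238.8, 224.4)
bowl meas [[ 0.63350671 -0.04421767  0.247     ]
 [ 0.63769685 -0.04173974  0.247     ]]
bail [[ 0.62744298 -0.09888749  0.142     ]
 [ 0.65867208 -0.09825253  0.142     ]
 [ 0.69004866 -0.09661339  0.142     ]]
feet legs [[ 0.68191633 -0.10275552  0.096     ]
 [ 0.5854437  -0.10783454  0.096     ]]
blocks ctr [[ 0.59985918 -0.10311642  0.096     ]
 [ 0.68007128 -0.11204671  0.096     ]]
mould rim L/R/T/B [[ 0.66503783 -0.18243426  0.1       ]
 [ 0.62506281 -0.0319418   0.1       ]
 [ 0.56912998 -0.13316503  0.1       ]
 [ 0.71413051 -0.08418637  0.1       ]]
```

View pics/t6.png

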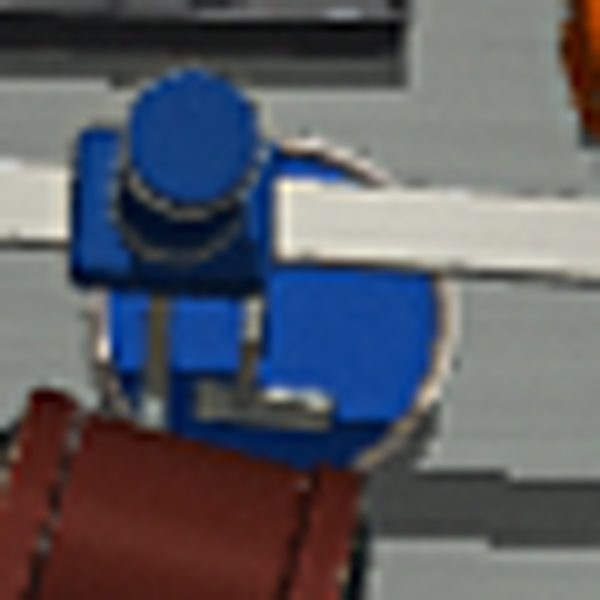

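```bash
python3 -m creep '[[0,0,0,0.001,-0.008,0,0],[0,0,0,0,-0.016,0,0],[0,0,0,0,-0.02,0,0],[0,0,0,0,-0.02,0,0],[0,0,0,0,-0.016,0,0],[0,0,0,0,-0.008,0,0],[0,0,0,0,0,0,0],[0,0,0,0,0,0,0],[0,0,0,0,0,0.005,0],[0,0,0,0,0,0.01,0],[0,0,0,0,0,0.01,0],[0,0,0,0,0,0,0]]'
python3 - <<'E'
from h import *
cv2.imwrite('pics/w7.png',manip.grab_frame('wrist'))
crop(manip.grab_frame('scene'),160,140,280,290,5,'pics/s7.png')
E
```

```text
time: 8.1
tool_pos: [0.4907, -0.133, 0.2318]
tool_rot: [0.001, 0.021, 1.0, -0.001]
contact_force: [-0.4, -0.4, 12.1]
gripper_width: 0.194
```

View pics/s7.png

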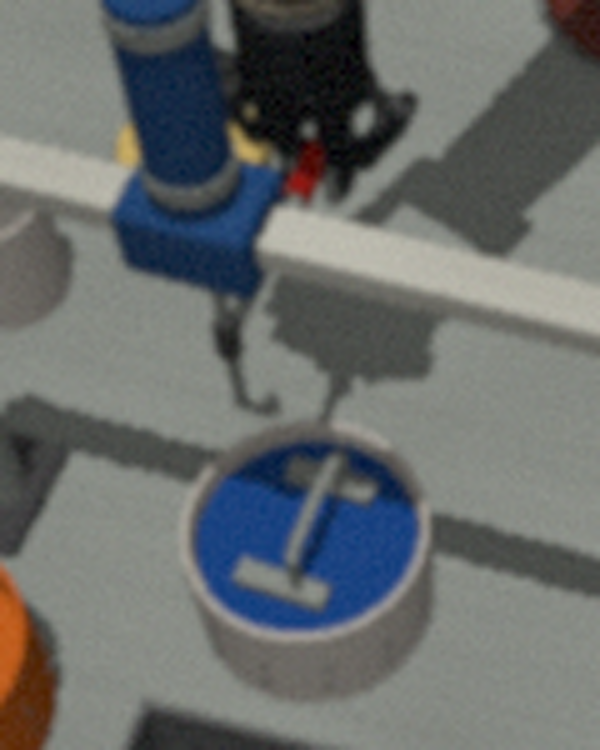

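View pics/w7.png

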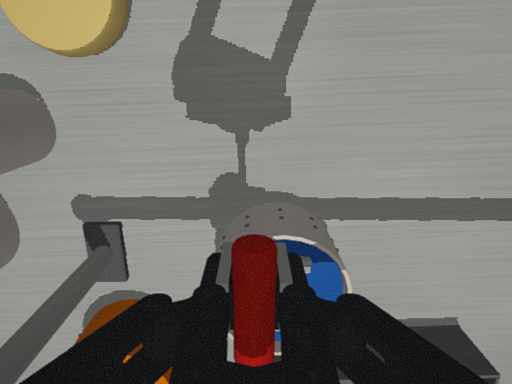

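```bash
python3 -m creep '[[0,0,0,0,0,0.008,0],[0,0,0,0,0,0.012,0],[0,0,0,0,0,0.012,0],[0,0,0,0,0,0.012,0],[0,0,0,0,0,0.012,0],[0,0,0,0,0,0.012,0],[0,0,0,0,0,0.012,0],[0,0,0,0,0,0.012,0],[0,0,0,0,0,0.01,0],[0,0,0,0,0,0.006,0],[0,0,0,0,0,0.004,0],[0,0,0,0,0,0,0],[0,0,0,0,0,0,0],[0,0,0,0,0,0,0]]'
python3 - <<'E'
from h import *
cv2.imwrite('pics/w8.png',manip.grab_frame('wrist'))
crop(manip.grab_frame('scene'),160,140,280,290,5,'pics/s8.png');print(manip.state()['tool_pos'])
E
```

```text
time: 9.37
tool_pos: [0.4908, -0.1332, 0.1219]
tool_rot: [0.001, 0.02, 1.0, -0.001]
contact_force: [-5.4, 0.7, 16.2]
gripper_width: 0.192
[ 0.49085036 -0.13315246  0.12196604]
```

View pics/s8.png

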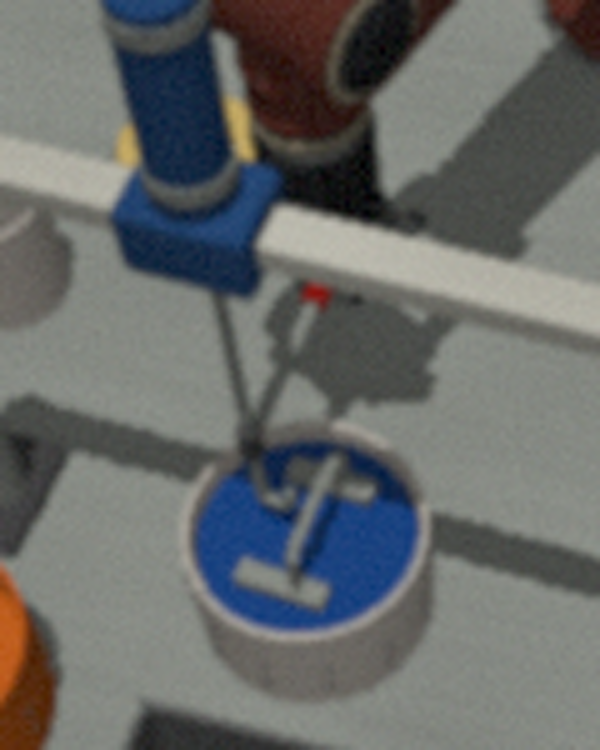

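View pics/w8.png

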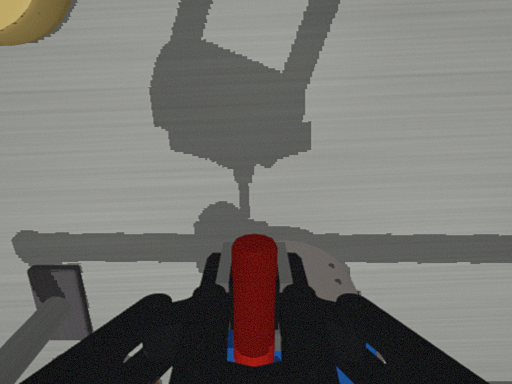

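```bash
python3 -m creep '[[0,0,0,0.001,0,0.003,0],[0,0,0,0,0.001,0.001,0],[0,0,0,0,0.003,0,0],[0,0,0,0,0.004,0,0],[0,0,0,0,0.004,0,0],[0,0,0,0,0.003,0,0],[0,0,0,0,0.002,0,0],[0,0,0,0,0.001,0,0],[0,0,0,0,0,0,0],[0,0,0,0,0,0,0]]'
python3 - <<'E'
from h import *
im=manip.grab_frame('scene')
crop(im,190,215,270,290,8,'pics/s9.png');s=manip.state();print(s['tool_pos'],s['contact_force'],s['ft_torque'])
p=s['tool_pos'];x=np.array([.999,-.0456,0]);y=np.array([.0456,.999,0])
b=np.array([p[0],p[1],p[2]-.0074])+.135*x+.01*y+[0,0,0]
b=p+.135*x+.01*y;b[2]=.249-(.2564-p[2]);print(b,proj('scene',[b,b+.01*y+[0,0,.016]]))
E
```

```text
time: 10.3
tool_pos: [0.4918, -0.1153, 0.1187]
tool_rot: [0.002, 0.02, 1.0, -0.001]
contact_force: [-3.4, -0.0, 16.8]
gripper_width: 0.196
[ 0.49175582 -0.11527349  0.1186208 ] [-2.0321512   0.76637763 16.15552433] [ 0.01426156  0.34873653 -0.04584625]
[ 0.62707682 -0.11143949  0.1112208 ] [[221.11923389 239.80954954]
 [223.6124041  238.16900333]]
```

View pics/s9.png

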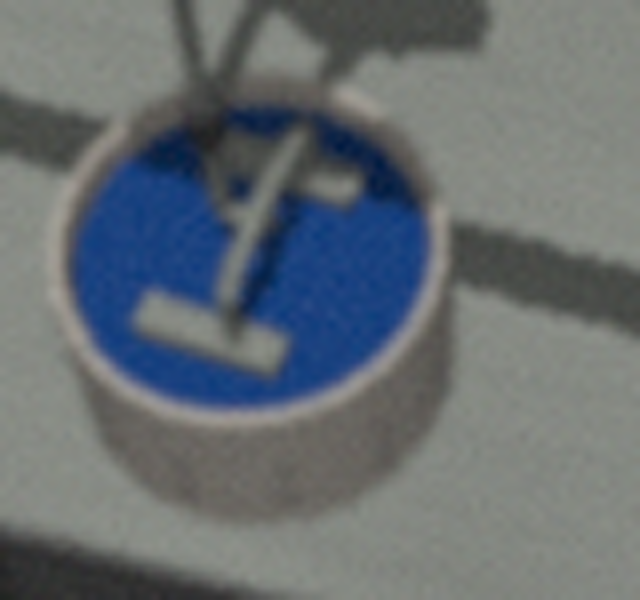

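The tip is passing under the bail, at crop pixel (250,210), with no contact force. I'll continue in small steps.

```bash
python3 -m creep '[[0,0,0,0,0.001,0,0],[0,0,0,0,0.001,0,0],[0,0,0,0,0.001,0,0],[0,0,0,0,0.001,0,0],[0,0,0,0,0.001,0,0],[0,0,0,0,0.001,0,0],[0,0,0,0,0.001,0,0]]'
python3 -m creep '[[0,0,0,0,0.0004,0,0],[0,0,0,0,0.0004,0,0],[0,0,0,0,0.0004,0,0],[0,0,0,0,0.0004,0,0],[0,0,0,0,0.0004,0,0]]'
```

```text
time: 10.93
tool_pos: [0.4921, -0.1086, 0.1187]
tool_rot: [0.002, 0.021, 1.0, -0.001]
contact_force: [-2.5, -0.1, 16.2]
gripper_width: 0.193
time: 11.35
tool_pos: [0.4922, -0.1066, 0.1187]
tool_rot: [0.002, 0.02, 1.0, -0.001]
contact_force: [-2.2, -1.7, 15.0]
gripper_width: 0.192
```

```bash
python3 - <<'E'
from h import *
import os
s=manip.state();print(s['tool_pos'],s['contact_force'],s['ft_torque'].round(3))
E
```

```text
[ 0.49215502 -0.10658836  0.11868373] [-2.24781075 -1.73445929 15.02092395] [-0.047  0.391 -0.054]
```

```bash
for i in 1; do python3 -m creep '[[0,0,0,0,0.0004,0,0],[0,0,0,0,0.0004,0,0],[0,0,0,0,0.0004,0,0],[0,0,0,0,0,0,0]]'; done
```

```text
time: 11.68
tool_pos: [0.4922, -0.1053, 0.1187]
tool_rot: [0.002, 0.02, 1.0, -0.001]
contact_force: [-2.7, -1.2, 16.5]
gripper_width: 0.194
```

```bash
python3 -m creep '[[0,0,0,0,0.0004,0,0],[0,0,0,0,0.0004,0,0],[0,0,0,0,0.0004,0,0],[0,0,0,0,0,0,0]]'; python3 -c "
from plant import manip
s=manip.state();print(s['contact_force'],s['ft_torque'])"
```

```text
time: 12.02
tool_pos: [0.4923, -0.1041, 0.1187]
tool_rot: [0.002, 0.02, 1.0, -0.001]
contact_force: [-2.5, -0.1, 15.3]
gripper_width: 0.195
[-2.4887013  -0.08815956 15.27159831] [-0.0385967   0.44978781 -0.06272826]
```

```bash
python3 -m creep '[[0,0,0,0,0.0004,0,0],[0,0,0,0,0.0004,0,0],[0,0,0,0,0.0004,0,0],[0,0,0,0,0,0,0]]'; python3 -c "
from h import *
s=manip.state();print(s['contact_force'],s['ft_torque'])
crop(manip.grab_frame('scene'),190,200,270,275,8,'pics/s10.png')"
```

```text
time: 12.35
tool_pos: [0.4923, -0.1029, 0.1187]
tool_rot: [0.002, 0.02, 1.0, -0.001]
contact_force: [-2.4, -1.0, 15.3]
gripper_width: 0.194
[-2.41199212 -1.04213523 15.29042862] [-0.11919792  0.43397817 -0.07465857]
```

View pics/s10.png

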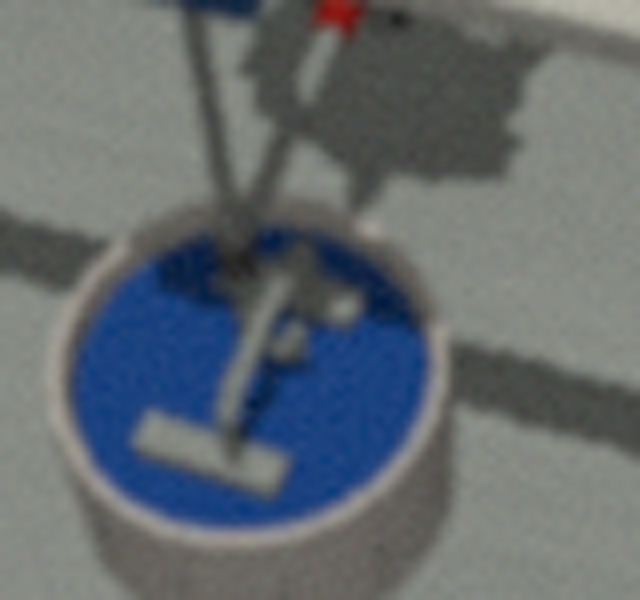

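The tip now shows on the far side of the bail at crop pixel (290,340). No clear contact yet, so I keep feeling.

```bash
python3 -m creep '[[0,0,0,0,0.0004,0,0],[0,0,0,0,0.0004,0,0],[0,0,0,0,0.0002,0,0],[0,0,0,0,0,0,0]]'; python3 -c "
from h import *
s=manip.state();print(s['tool_pos'],s['contact_force'],s['ft_torque'])"
```

```text
time: 12.73
tool_pos: [0.4924, -0.1019, 0.1187]
tool_rot: [0.002, 0.021, 1.0, -0.001]
contact_force: [-2.8, -0.6, 15.3]
gripper_width: 0.193
[ 0.49236556 -0.10193346  0.11867728] [-2.7788608  -0.58658118 15.34795339] [-0.10192988  0.36112038 -0.09701411]
```

```bash
python3 -m creep '[[0,0,0,0,0.0004,0,0],[0,0,0,0,0.0004,0,0],[0,0,0,0,0.0002,0,0],[0,0,0,0,0,0,0]]'; python3 -c "
from h import *
s=manip.state();print(s['tool_pos'],s['contact_force'],s['ft_torque'])"
```

```text
time: 13.07
tool_pos: [0.4924, -0.1009, 0.1187]
tool_rot: [0.002, 0.02, 1.0, -0.001]
contact_force: [-2.9, -0.5, 16.7]
gripper_width: 0.196
[ 0.49240145 -0.10093249  0.11866777] [-2.85785967 -0.50780808 16.68445591] [-0.10279332  0.34980514 -0.02086682]
```

```bash
python3 -m creep '[[0,0,0,0,0.0004,0,0],[0,0,0,0,0.0004,0,0],[0,0,0,0,0.0002,0,0],[0,0,0,0,0,0,0]]'; python3 -c "
from h import *
s=manip.state();print(s['tool_pos'],s['contact_force'],s['ft_torque'])"
```

```text
time: 13.4
tool_pos: [0.4924, -0.0999, 0.1187]
tool_rot: [0.002, 0.02, 1.0, -0.001]
contact_force: [-2.5, -0.7, 16.0]
gripper_width: 0.192
[ 0.49244409 -0.09994455  0.11867847] [-2.53348362 -0.72037614 16.00552105] [-0.08820215  0.40774031 -0.07835834]
```

```bash
python3 -m creep '[[0,0,0,0,0.0004,0,0],[0,0,0,0,0.0004,0,0],[0,0,0,0,0.0002,0,0],[0,0,0,0,0,0,0]]'; python3 -c "
from h import *
s=manip.state();print(s['tool_pos'],s['contact_force'],s['ft_torque'])
crop(manip.grab_frame('scene'),190,200,270,275,8,'pics/s11.png')"
```

```text
time: 13.73
tool_pos: [0.4925, -0.0996, 0.1187]
tool_rot: [0.002, 0.021, 1.0, -0.002]
contact_force: [-2.8, -4.1, 15.3]
gripper_width: 0.195
[ 0.49245895 -0.09958603  0.11872168] [-2.7716799  -4.11741775 15.33434022] [-0.34964622  0.39594325 -0.06272562]
```

View pics/s11.png

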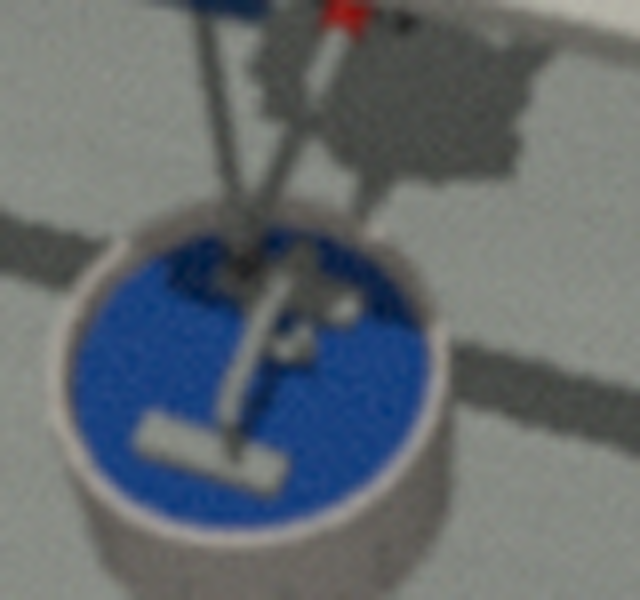

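Contact is felt: Fy is −4.1 N and the motion stalls, so the shank is on the bail. I'll back off about 2 mm to centre the bowl, then ease up.

```bash
python3 -m creep '[[0,0,0,0,-0.0015,0,0],[0,0,0,0,-0.001,0,0],[0,0,0,0,0,0,0],[0,0,0,0,0,-0.002,0],[0,0,0,0,0,-0.003,0],[0,0,0,0,0,-0.003,0],[0,0,0,0,0,-0.003,0],[0,0,0,0,0,-0.003,0],[0,0,0,0,0,-0.003,0],[0,0,0,0,0,-0.002,0],[0,0,0,0,0,-0.001,0],[0,0,0,0,0,-0.001,0],[0,0,0,0,0,0,0]]';python3 -c "
from h import *
s=manip.state();print(s['tool_pos'],s['contact_force'],s['ft_torque'])
crop(manip.grab_frame('scene'),190,200,270,275,8,'pics/s12.png')"
```

```text
time: 14.87
tool_pos: [0.4924, -0.1012, 0.1399]
tool_rot: [0.003, 0.021, 1.0, -0.001]
contact_force: [-2.5, -0.8, 15.8]
gripper_width: 0.195
[ 0.49239705 -0.10124485  0.13988544] [-2.51748907 -0.79700546 15.81182372] [ 0.02745469  0.36012083 -0.07552808]
```

View pics/s12.png

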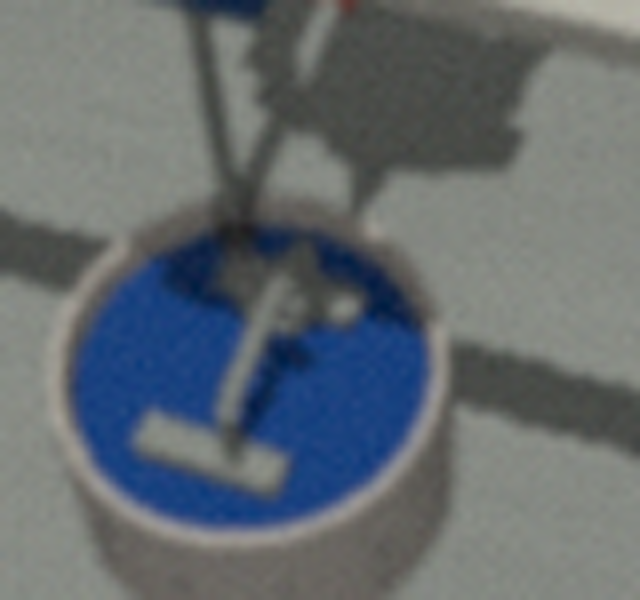

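```bash
python3 -m creep '[[0,0,0,0,0,-0.001,0],[0,0,0,0,0,-0.001,0],[0,0,0,0,0,-0.001,0],[0,0,0,0,0,-0.001,0],[0,0,0,0,0,-0.001,0],[0,0,0,0,0,-0.001,0],[0,0,0,0,0,-0.001,0],[0,0,0,0,0,0,0]]';python3 -c "
from h import *
s=manip.state();print(s['tool_pos'],s['contact_force'],s['ft_torque'])
crop(manip.grab_frame('scene'),190,200,270,275,8,'pics/s13.png')"
```

```text
time: 15.58
tool_pos: [0.4923, -0.1012, 0.1453]
tool_rot: [0.003, 0.021, 1.0, -0.001]
contact_force: [1.3, -1.3, 8.9]
gripper_width: 0.193
[ 0.49227082 -0.1012383   0.14534284] [ 1.28565204 -1.2613221   8.88940522] [-0.20745241 -0.26720244 -0.08489627]
```

View pics/s13.png

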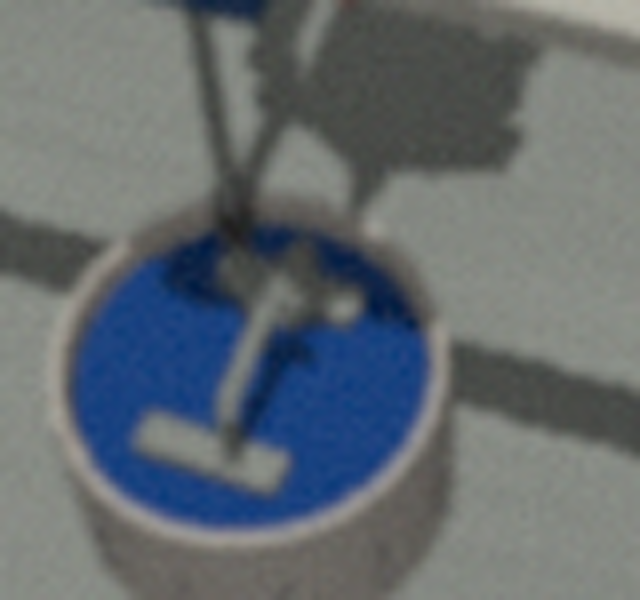

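Contact is at q≈0.111, exactly where a bail in the bowl bottom should be, and Fz fell to 8.9 N as the weight came on. I keep easing up.

```bash
python3 -m creep '[[0,0,0,0,0,-0.001,0],[0,0,0,0,0,-0.001,0],[0,0,0,0,0,-0.001,0],[0,0,0,0,0,-0.001,0],[0,0,0,0,0,-0.001,0],[0,0,0,0,0,-0.001,0],[0,0,0,0,0,-0.001,0],[0,0,0,0,0,0,0]]';python3 -c "
from h import *
s=manip.state();print(s['tool_pos'],s['contact_force'],s['ft_torque'])
crop(manip.grab_frame('scene'),190,200,270,275,8,'pics/s14.png')"
```

```text
time: 16.3
tool_pos: [0.4923, -0.1012, 0.1521]
tool_rot: [0.003, 0.021, 1.0, -0.001]
contact_force: [2.2, -2.0, 8.4]
gripper_width: 0.193
[ 0.49226417 -0.10121114  0.15214229] [ 2.20094925 -2.0183208   8.37747434] [-0.22034496 -0.26225988 -0.05840059]
```

View pics/s14.png

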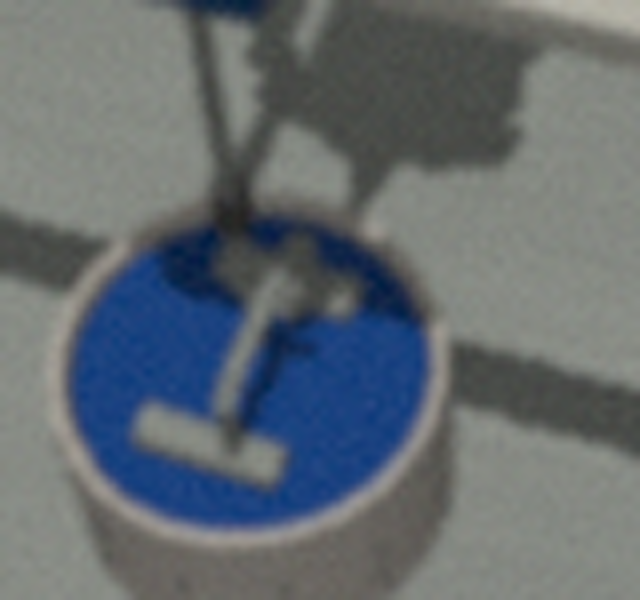

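```bash
python3 -m creep '[[0,0,0,0,0,-0.001,0],[0,0,0,0,0,-0.002,0],[0,0,0,0,0,-0.002,0],[0,0,0,0,0,-0.002,0],[0,0,0,0,0,-0.002,0],[0,0,0,0,0,-0.002,0],[0,0,0,0,0,-0.002,0],[0,0,0,0,0,-0.002,0],[0,0,0,0,0,-0.001,0],[0,0,0,0,0,0,0]]';python3 -c "
from h import *
s=manip.state();print(s['tool_pos'],s['contact_force'],s['ft_torque'])
crop(manip.grab_frame('scene'),190,200,270,275,8,'pics/s15.png')"
```

```text
time: 17.18
tool_pos: [0.4923, -0.1012, 0.1682]
tool_rot: [0.003, 0.021, 1.0, -0.001]
contact_force: [2.7, -0.7, 8.6]
gripper_width: 0.193
[ 0.49226506 -0.10120533  0.16816408] [ 2.68221959 -0.72460377  8.59902475] [-0.21876619 -0.32301497 -0.02122477]
```

View pics/s15.png

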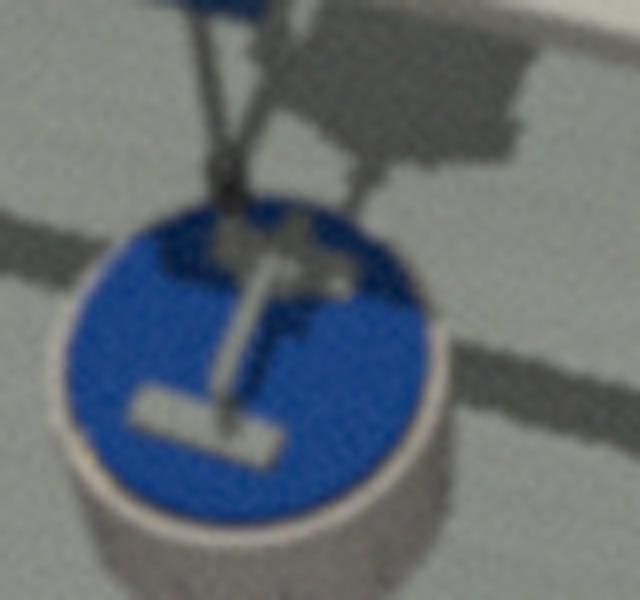

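Rising freely and nearly level, at the rim now.

```bash
python3 -m creep '[[0,0,0,0,0,-0.002,0],[0,0,0,0,0,-0.003,0],[0,0,0,0,0,-0.003,0],[0,0,0,0,0,-0.003,0],[0,0,0,0,0,-0.003,0],[0,0,0,0,0,-0.003,0],[0,0,0,0,0,-0.003,0],[0,0,0,0,0,-0.003,0],[0,0,0,0,0,-0.003,0],[0,0,0,0,0,-0.002,0],[0,0,0,0,0,-0.001,0],[0,0,0,0,0,0,0]]';python3 -c "
from h import *
s=manip.state();print(s['tool_pos'],s['contact_force'],s['ft_torque'])
crop(manip.grab_frame('scene'),180,140,270,275,5,'pics/s16.png')"
```

```text
time: 18.23
tool_pos: [0.4922, -0.1008, 0.197]
tool_rot: [0.003, 0.02, 1.0, -0.0]
contact_force: [3.0, -0.8, 7.3]
gripper_width: 0.194
[ 0.49224715 -0.10084792  0.19704003] [ 2.99741068 -0.76823711  7.32997248] [-0.08671486 -0.4195716  -0.11160989]
```

View pics/s16.png

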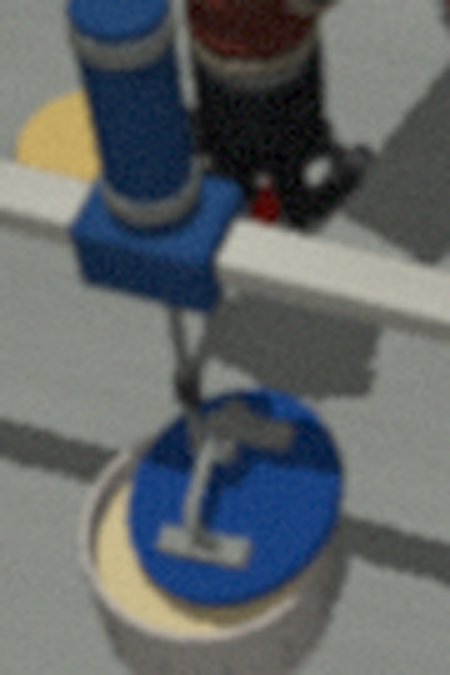

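```bash
python3 -m creep '[[0,0,0,0,0,-0.002,0],[0,0,0,0,0,-0.003,0],[0,0,0,0,0,-0.004,0],[0,0,0,0,0,-0.004,0],[0,0,0,0,0,-0.004,0],[0,0,0,0,0,-0.004,0],[0,0,0,0,0,-0.004,0],[0,0,0,0,0,-0.004,0],[0,0,0,0,0,-0.004,0],[0,0,0,0,0,-0.004,0],[0,0,0,0,0,-0.004,0],[0,0,0,0,0,-0.003,0],[0,0,0,0,0,-0.003,0],[0,0,0,0,0,-0.002,0],[0,0,0,0,0,-0.001,0],[0,0,0,0,0,-0.001,0],[0,0,0,0,0,0,0]]';python3 -c "
from h import *
s=manip.state();print(s['tool_pos'],s['contact_force'],s['ft_torque'])"
```

```text
time: 19.7
tool_pos: [0.4922, -0.1007, 0.2475]
tool_rot: [0.003, 0.02, 1.0, -0.0]
contact_force: [4.5, -0.5, 5.5]
gripper_width: 0.196
[ 0.4922363  -0.10073506  0.24753025] [ 4.53857808 -0.46414557  5.47321357] [-0.10002488 -0.61665213 -0.08355655]
```

```bash
python3 -m creep '[[0,0,0,0,0,-0.002,0],[0,0,0,0,0,-0.002,0],[0,0,0,0,0,-0.002,0],[0,0,0,0,0,-0.001,0],[0,0,0,0,0,-0.001,0],[0,0,0,0,0,-0.001,0],[0,0,0,0,0,-0.0005,0],[0,0,0,0,0,0,0],[0,0,0,0,0,0,0]]';python3 -c "
from h import *
s=manip.state();print(s['tool_pos'],s['contact_force'],s['ft_torque'])
crop(manip.grab_frame('scene'),180,130,270,275,5,'pics/s17.png')"
```

```text
time: 20.45
tool_pos: [0.4922, -0.1007, 0.2563]
tool_rot: [0.003, 0.02, 1.0, -0.0]
contact_force: [6.6, -1.5, 3.6]
gripper_width: 0.19
[ 0.49221984 -0.10072075  0.25631501] [ 6.60236536 -1.52529435  3.5589573 ] [-0.12540303 -0.83861543 -0.08148373]
```

View pics/s17.png

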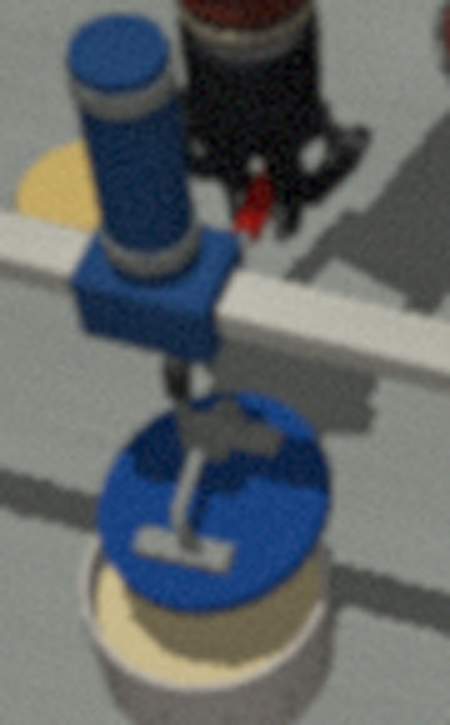

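```bash
python3 -m creep '[[0,0,0,-0.001,0,-0.0005,0],[0,0,0,0,0,-0.0005,0],[0,0,0,0,0,0,0],[0,0,0,0,0,0,0]]'
```

```text
time: 20.83
tool_pos: [0.492, -0.1008, 0.2563]
tool_rot: [0.001, 0.021, 1.0, 0.0]
contact_force: [4.7, 0.8, 3.0]
gripper_width: 0.194
```

The hook is at its top stop (z holds at 0.2563, the height it was first gripped at). Releasing gently.

```bash
python3 -m creep '[[0,0,0,0,0,0,0.22],[0,0,0,0,0,0,0.26],[0,0,0,0,0,0,0.3],[0,0,0,0,0,0,0.4],[0,0,0,0,0,0,0.6],[0,0,0,0,0,0,0.8],[0,0,0,0,0,0,1],[0,0,0,0,0,0,1],[0,0,0,0,0,0,1],[0,0,0,0,0,0,1]]';python3 -c "
from h import *
cv2.imwrite('pics/w18.png',manip.grab_frame('wrist'))
crop(manip.grab_frame('scene'),180,130,270,275,5,'pics/s18.png')"
```

```text
time: 21.67
tool_pos: [0.4914, -0.1016, 0.2565]
tool_rot: [0.0, 0.021, 1.0, -0.0]
contact_force: [-0.3, -0.3, -0.2]
gripper_width: 0.998
```

View pics/s18.png

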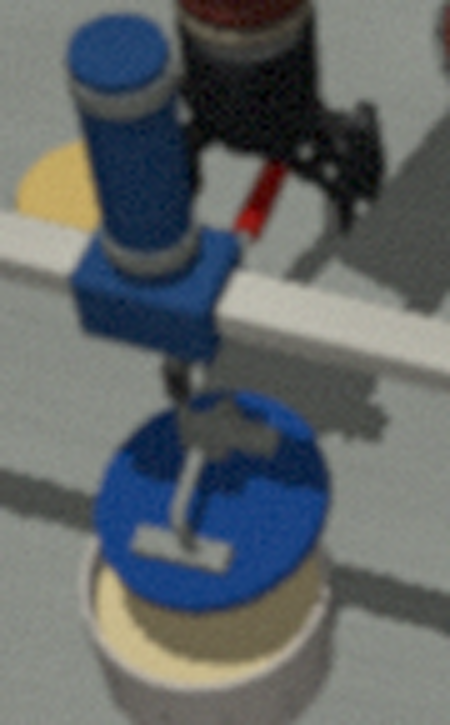

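View pics/w18.png

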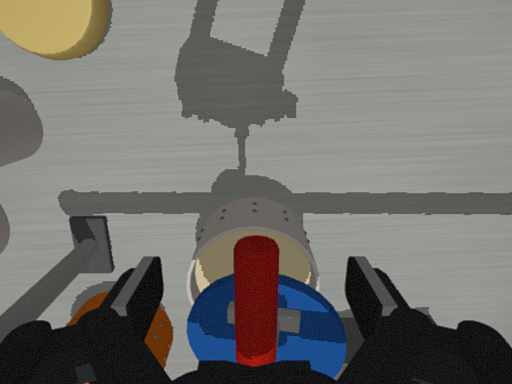

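Released, and the follower hangs steady in the hook. I retreat straight up and back, then look again.

```bash
python3 -m creep '[[0,0,0,0,0,-0.005,1],[0,0,0,0,0,-0.01,1],[0,0,0,0,0,-0.015,1],[0,0,0,0,0,-0.015,1],[0,0,0,0,0,-0.015,1],[0,0,0,0.005,0,-0.015,1],[0,0,0,0.01,0,-0.015,1],[0,0,0,0.02,0,-0.005,1],[0,0,0,0.02,0,0,1],[0,0,0,0.02,0,0,1],[0,0,0,0.01,0,0,1],[0,0,0,0,0,0,1],[0,0,0,0,0,0,1],[0,0,0,0,0,0,1],[0,0,0,0,0,0,1],[0,0,0,0,0,0,1],[0,0,0,0,0,0,1]]';python3 -c "
from h import *
cv2.imwrite('pics/s19.png',manip.grab_frame('scene'));cv2.imwrite('pics/t19.png',manip.grab_frame('top'))
crop(manip.grab_frame('scene'),180,130,270,275,5,'pics/s19c.png');crop(manip.grab_frame('wrist'),80,150,480,384,2,'pics/w19.png')
a=manip.grab_frame('scene').astype(int);b=cv2.imread('pics/s19.png').astype(int);print(abs(a-b)[150:290,170:330].mean())
print(manip.state()['contact_force'])"
```

```text
time: 23.18
tool_pos: [0.4067, -0.0979, 0.3512]
tool_rot: [-0.0, 0.021, 1.0, 0.0]
contact_force: [0.5, -0.5, -0.1]
gripper_width: 0.995
2.433854166666667
[ 0.54275332  0.01506031 -0.22524206]
```

View pics/s19c.png

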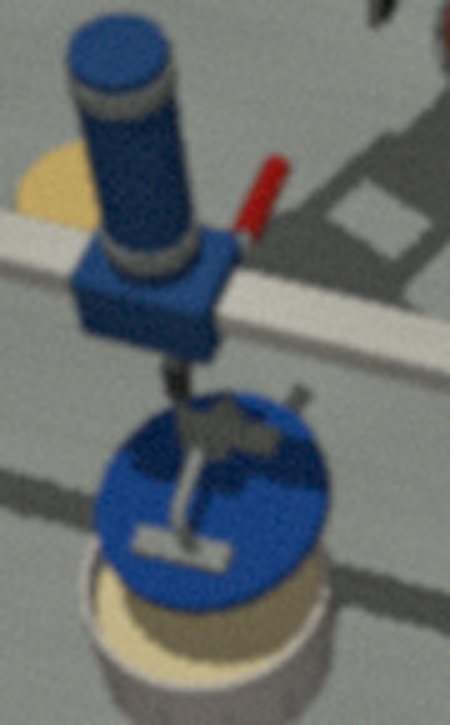

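View pics/s19.png

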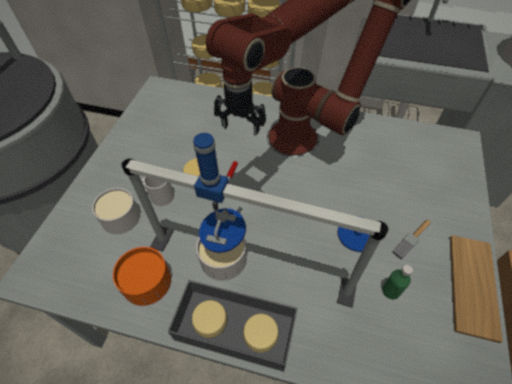

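View pics/w19.png

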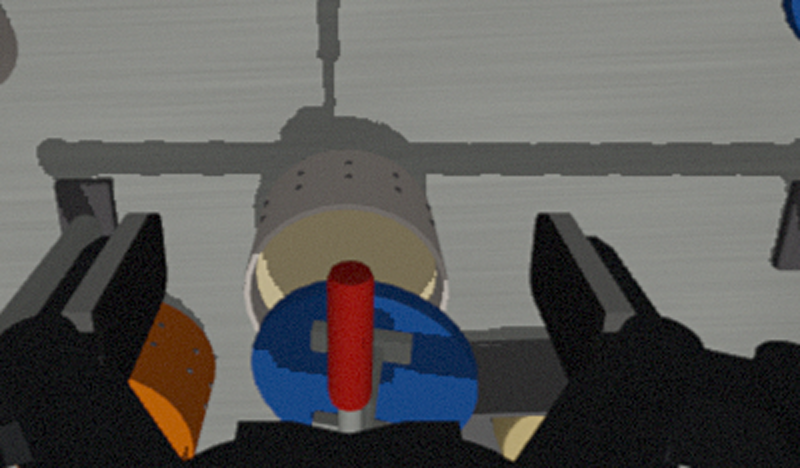

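The follower hangs clear of the mould at scene pixel (222,232), still, with the gripper well away at (240,110). The bystanders look unmoved. Handing in.

```bash
python3 -c "
from plant import manip
print(manip.job_done(), manip.state()['time'])"
```

```text
the job is handed in; nothing more can be done
the job is handed in; nothing more can be done
```

I gripped the red handle, moved the trolley past the bail, and pulled the hook down to about 138 mm. I then felt for the bail by moving towards +y in steps of 0.2–0.4 mm. The bail touched at 4.1 N, under the 5 N that would tip the follower. I backed off about 2 mm, eased the hook up to its top stop, let go, retreated, and handed the job in shortly after 23 s.

**Last checks**
- **Seating:** the weight came onto the hook at about 111 mm of pull, which is where a bail in the hook's bottom should meet it. About 7 N transferred.
- **Hook at the top:** the handle came back to the height where I first gripped it and would not go higher.
- **Follower:** in the last pictures it hangs slightly tilted, well clear of the mould. Two pictures shortly apart show no movement.
- **Robot and bystanders:** the contact force reads about zero, the gripper is clear, and the bystanders look unmoved.

**What went wrong or disagreed**
- **First grasp:** the fingers shut on top of the handle without gripping it, pressing with about 5 N. I went about 40 mm lower in all and took hold properly.
- **Finger height:** the reported tool height was about 30–40 mm lower than what the wrist camera showed, so I measured hook travel from the grip height.
- **Bail position:** it was about 2 to 5 mm from my camera estimate, and I went by touch.

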